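Square a mounted print on the flatbed scanner and drop the lid

TASK

Get the face-down mounted print ready to scan: on the scanner glass, slide it up to one of the two rulers that meet in the arrow-marked corner and press it snug there, then slide it along that ruler and press it snug against the other, each time with a steady push of about 6 N (under 4 it is not home, over 10 bruises it), and leave it square in the corner. Then tip the scanner's lid over past upright and let go, so that it swings shut under its own weight; do not push it down. Be gentle with glass and lid, and leave everything else on the desk where it is.

Things in the scene. Friction and masses are not known exactly. Their poses are not given: they have to be found in the camera images.
- scanner: A4 flatbed scanner, fixed to the desk, 365 (x) x 250 mm (y). Origin: centre of its underside, on the desk. +x runs along its length, away from the robot within 0.25 rad; the +y long edge has the lid's hinge, the -y one buttons. Dark glass 300 x 218 mm, centred, 40 mm above the desk; the black frame round it stands 6 mm above the glass (top at 46 mm), inner walls at x = +-150, y = +-109 mm
- zero_corner (a point): the arrow-marked corner: inner corner of the raised frame at scanner (+150, +109) mm, on the hinge side at the end farther from the robot, at the top of the frame (46 mm above the desk). The two frame walls that meet in it are the rulers, with white ticks: one along the hinge side, one across the far end. Axes as the scanner's
- seat (a point): point on the glass (40 mm above the desk), scanner (+76, +59) mm, where the print's origin lies when two of its edges touch the frame in the arrow-marked corner; axes as the scanner's, and so as the seated print's
- print: the print: rigid board, 148 (x) x 100 (y) x 6 mm, about 95 g, face down on the glass, plain brown back with a steel hanger plate up. Origin: centre of its underside. Starts 35 to 87 mm short of its seat along both scanner axes, turned up to 0.3 rad; do not turn it round. Slides on the glass with about 0.3 N of friction (coefficient 0.3). Edges are free for pushing fingertips, and bruise above 10 N
- print_corner (a point): the corner of the print (its +x, +y corner, at mid-thickness) that belongs in the arrow-marked corner
- lid (a joint): lid angle, rad: 0 shut, 1.57 upright, 1.92 the open stop. Starts at 1.64 to 1.80, a little beyond upright. Hinge friction (0.25 N m) and damping (0.25 N m s/rad): the lid stays put within some 0.2 to 0.4 rad of upright; tipped further towards shut, it falls on its own and closes in about 2 s. It weighs about 0.65 kg: 1 to 4 N at the free edge move it slowly
- lid_hinge (a point): point on the hinge axis, at the middle of the lid's length, 50 mm above the desk, at scanner (0, +121) mm; the hinge axis is parallel to the scanner's x
- lid_edge (a point): middle of the lid's free edge, at mid-thickness, 243 mm from the hinge axis. The lid is a plain slab 357 mm long (scanner x), 241 mm from hinge to free edge, 15 mm thick (outer face 13 mm from the plane through the hinge axis, white inner face 2 mm on the other side). Open, it stands over the scanner's +y edge leaning outward (scanner +y), with at least 60 mm of free space behind it
- print2: bystander: another mounted print, 148 x 100 x 6 mm, lying picture up on the desk beside the scanner's button edge; origin: centre of its underside
- tape: bystander: roll of clear tape lying flat on the desk beside the scanner's button edge, 96 mm across, 24 mm high
- keyboard: bystander: black keyboard, 360 x 130 x 27 mm, on the desk to the robot's right
- mouse: bystander: black mouse, 118 x 60 x 34 mm, on the right
- bottle: bystander: green glass bottle with a steel cap, 66 mm across, 200 mm high, on the left
- mug: bystander: white mug, 82 mm across, 95 mm high, on the left
- gamepad: bystander: white game controller, 160 x 110 x 50 mm, on the left
There are look-alikes about, which are no part of the job. Leave any orange or yellow look-alike of the print alone.

How it is judged (in metres and radians):
On the way, in this order (a step that is already met when the one before it is completed fails the run):
1. the print is pressed snug (over 4 N) against one of the two rulers that meet in the arrow-marked corner while still over 5 mm short of the other, the lid still open (((y of print in the frame of seat above -0.002 m and x of print in the frame of seat below -0.005 m) or (x of print in the frame of seat above -0.002 m and y of print in the frame of seat below -0.005 m)) and z of print in the frame of seat below 0.002 m and contact force between the fingers and print above 4 N and value of joint lid above 1.3 rad), for 0.2 s.
2. the print is square and home in the corner, and is pressed snug (over 4 N) against the other ruler, the lid still open (x of print in the frame of seat above -0.002 m and y of print in the frame of seat above -0.002 m and z of print in the frame of seat below 0.002 m and angle between the x axis of print and the x axis of scanner, either way round below 0.02 rad and contact force between the fingers and print above 4 N and value of joint lid above 1.3 rad), for 0.2 s.
3. the lid has been tipped past upright and swings down (value of joint lid below 0.9 rad).
At the end, for the whole second after the job is handed in: The lid is fully shut (angle below 0.03 rad) over the print, which lies at rest flat on the glass, each of its two edges within 2 mm of the frame at the arrow-marked corner and square to it within 0.02 rad (value of joint lid below 0.03 rad and x of print in the frame of seat above -0.002 m and y of print in the frame of seat above -0.002 m and z of print in the frame of seat below 0.002 m and angle between the x axis of print and the x axis of scanner, either way round below 0.02 rad and linear speed of print below 0.01 m/s); the robot touches nothing.
It fails at once if the print is pushed with more than 10 N (contact force between the fingers and print above 10 N).
It fails at once if the fingers press on the scanner, its glass or its lid with more than 20 N (contact force between the fingers and scanner above 20 N).
It fails at once if the arm or the gripper's body leans on the scanner or its lid with more than 20 N (contact force between the arm and scanner above 20 N).
It fails at once if the lid is pushed down instead of falling: touched with more than 1 N once it is below 0.8 rad (value of joint lid below 0.8 rad and contact force between any of the fingers, the arm and scanner above 1 N).
It fails at once if a bystander is moved by more than 20 mm (distance of any of print2, tape, keyboard, mouse, bottle, mug, gamepad from where it was at the start of the episode above 0.02 m).
It also fails if it takes over 72 s, if anything falls off the work surface, if the arm or the gripper's body presses on something with over 40 N, if the wrist force passes 120 N, or if a joint passes its speed limit or range.

ROBOT

A 6-joint arm with a two-finger parallel gripper is mounted at the origin on the work surface. World frame = base frame: x ahead of the robot, y to its left, z up, the work surface at z = 0. Lengths are in m, angles in degrees, forces in N, time in s.
With the tool pointing down it reaches from about 0.375 to 0.9 m from the base axis. Payload 3.1 kg.
Tool frame: the origin (TCP) lies on the centre line of the jaws, within the pads' length; the fingertips stand finger_overhang ahead of it and the grasp point (between the pads) lies 5 mm behind it (finger_overhang is the distance from the TCP to the fingertips, in m); z points along the fingers, y is the line along which they close (so a half turn about z gives the same grasp; the last joint's range is limited). The gripper opens to 87 mm and grips with 3 to 60 N. Pads are 19 mm wide; open, the fingers measure 117 mm over their backs; the gripper's body (75 mm by 190 mm) begins 51 mm behind the grasp point.
Start: joints at [-85.342, 30.224, 82.088, -0, 67.689, -10.227], TCP at [0.161, -0.604, 0.2] pointing down, gripper open.
Joint ranges: [-176.69, 176.69], [-43.24, 126.21], [12.49, 139.97], [-82, 262], [0, 151.66], [-163.58, 163.58]. Speed limits (degrees/s): [159.86, 159.86, 180, 180, 180, 180].

INTERFACE

Orientations are given as a 3x3 rotation matrix whose columns are the frame's x, y, z axes.
In Python, from rig import read_state, capture, calibration, hand_in, finger_overhang gives the robot as it stands.
- The arm moves only by the tool send_rows, never from a script. Its argument "plan" is a list of rows, each a list of 5 numbers: the closure in counts, from 0 (fully open) to 255 (shut), then the shift along the tool's x, y, z in m, then the turn about the tool's z in rad. A call has 1 to 20 rows; each row shifts and turns the commanded pose from where the row before left it, along the tool's axes as they then stand; what a row does not reach is not made up. A row lasts 1/12 s, in which the tool goes at most 41.7 mm and 7.16 degrees, less where a joint would pass 70% of its speed; a pose out of reach is approached as far as the arm can. A call is refused whole if a number of a shift passes 0.0417 or a number of a turn 0.125, either way. A call with a gripper value outside its range is refused whole. The fingers move at their own pace and stop on an object; the grip force is fixed at half the most. Time passes only in rows, so rows that do not move let the fingers close. It gives the time, the measured TCP pose, the force, the opening and the grip force at its end, in the units of the state.
- read_state(): the state, without advancing time (a new reading comes with each control period).
- capture(name): name is "scene" or "side" or "wrist"; returns (picture, depth): 384x512x3 uint8, blue, green, red; 384x512 float32, m along the optical axis (not along the pixel's ray), 0 where there is no reading.
- calibration(name): a dict with "fx", "fy", "cx", "cy" (pixels), "xyz" and "rotation" of the camera in the world. Camera axes: x right, y down, z forward; pixel columns grow to the right and rows downward; lengths in m; the calibration is good to about 2 mm. The wrist camera is an equidistant fisheye: a pixel r from the principal point sees the ray r / f radians off the axis. A picture is of the moment at which its call begins: read the wrist's pose just before it. calibration takes no time and is no camera call; for the wrist camera it gives the pose at the moment of the call.
- hand_in(): hands the job in; it is judged then, once.
The state is a dict: "time_s": time; "joint_positions": joint angles; "qvel": joint speeds; "tau": joint torques, N m; "position": TCP position; "tcp_rot": TCP orientation; "force": force on the tool from outside, world axes, zero at the start; "moment": the same for the moment, N m; "opening": opening from 0.0 (shut) to 1.0 (fully open); "grasp_force": force on a finger pad.
Only numpy, scipy, OpenCV 4.12 (cv2) and the standard library are available. Lean on these libraries where they do the work, as an engineer would, in place of code of your own. Each camera call takes 0.05 s, during which the arm holds its last target. There are 200 camera calls.

## Working session

There is one attempt and no reset: what is moved stays moved. The work goes in short steps, Python scripts to look and compute and a tool call to move; the robot and the scene stay as the last step left them, time stands still between calls to the robot, and variables do not carry over. Pictures are saved under pics/ and viewed, at most 10 in all, crops included, and the job is handed in when it is done.

Besides the shell and the picture viewer there is one more tool, called after ">>>" by a JSON object that holds its "api" and its "payload". send_rows: Moves the arm, as the interface text tells. Its arguments: {"type":"object","properties":{"plan":{"type":"array","items":{"type":"array","items":{"type":"number"}}}},"required":["plan"]}

```bash
mkdir -p pics; ls
python3 - <<'E'
from rig import *
import cv2,numpy as np
s=read_state();print({k:np.round(v,3).tolist() for k,v in s.items()},finger_overhang)
a,d=capture("scene");b,e=capture("side")
cv2.imwrite("pics/scene.png",a);cv2.imwrite("pics/side.png",b)
np.savez("cap.npz",a=a,d=d,b=b,e=e)
for n in("scene","side"):print(calibration(n))
E
```

```text
pics
{'time_s': 0.0, 'joint_positions': [-85.341, 30.281, 82.157, -0.001, 67.688, -10.227], 'qvel': [0.044, 0.035, 0.01, -0.01, -0.061, 0.041], 'tau': [-0.0, -44.004, -17.66, 0.063, 0.058, -0.0], 'position': [0.161, -0.603, 0.199], 'tcp_rot': [[0.966, 0.257, -0.0], [0.257, -0.966, 0.002], [0.0, -0.002, -1.0]], 'force': [0.8, -0.297, 0.606], 'moment': [-0.006, 0.009, -0.001], 'grasp_force': 0.0, 'opening': 0.998} 0.014
{'fx': 354.2960130373636, 'fy': 354.2960130373636, 'cx': 253.76276213377105, 'cy': 193.73995317648695, 'xyz': array([ 1.29995578, -0.56575129,  0.73325715]), 'rotation': array([[ 0.57898446,  0.47197607, -0.66484252],
       [ 0.81503424, -0.31275483,  0.48775364],
       [ 0.02227533, -0.82427119, -0.56575685]])}
{'fx': 360.2170947631433, 'fy': 360.2170947631433, 'cx': 256.3117544336082, 'cy': 192.41499184943368, 'xyz': array([0.02713749, 0.73472271, 0.8983452 ]), 'rotation': array([[-0.81672243, -0.40726125,  0.40878202],
       [-0.57678041,  0.55531811, -0.59912115],
       [ 0.01699477, -0.72509314, -0.68844107]])}
```

View pics/scene.png

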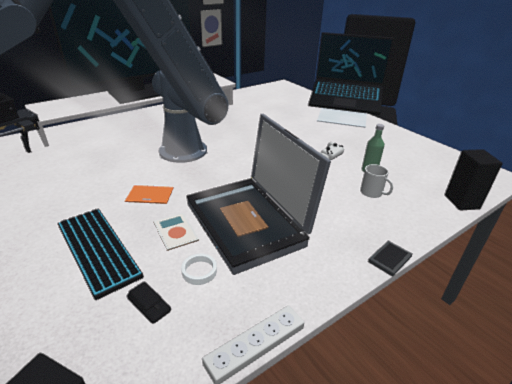

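View pics/side.png

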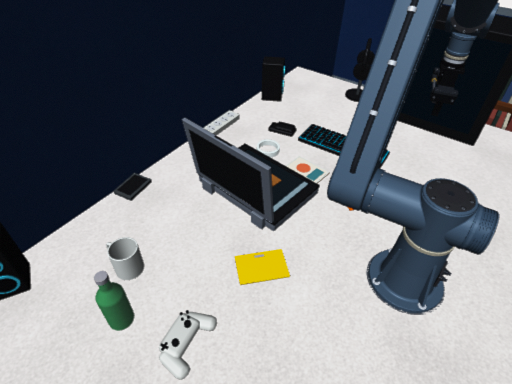

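The scene shows the scanner at about (250,220), its lid open at (290,170), and the brown print at (243,218). The orange look-alike is at (150,194). The side view is mostly blocked by the lid. Next I'll crop in and pull geometry from the depth.

```bash
cat > h.py <<'E'
import numpy as np,cv2
from rig import *
def cloud(d,c):
    v,u=np.mgrid[:d.shape[0],:d.shape[1]]
    p=np.stack([(u-c['cx'])/c['fx']*d,(v-c['cy'])/c['fy']*d,d],-1)
    return p@c['rotation'].T+c['xyz']
def onplane(uv,z,c):
    r=c['rotation']@np.array([(uv[0]-c['cx'])/c['fx'],(uv[1]-c['cy'])/c['fy'],1])
    return c['xyz']+r*(z-c['xyz'][2])/r[2]
E
python3 - <<'E'
from h import *
f=np.load("cap.npz");a,d=f['a'],f['d'];c=calibration("scene")
P=cloud(d,c)
cv2.imwrite("pics/crop.png",cv2.resize(a[112:272,180:340],(592,592),interpolation=cv2.INTER_CUBIC))
sub=np.zeros(d.shape,bool);sub[110:272,180:335]=1
hsv=cv2.cvtColor(a,cv2.COLOR_BGR2HSV)
br=sub&(hsv[...,0]>5)&(hsv[...,0]<22)&(hsv[...,1]>80)&(P[...,2]<.07)&(P[...,2]>.03)
n,l,st,ce=cv2.connectedComponentsWithStats(br.astype(np.uint8));k=1+np.argmax(st[1:,4]);m=l==k
q=P[m];print("print z",np.median(q[:,2]),q.shape)
q2=np.array([onplane((u,v),.046,c)[:2] for v,u in np.argwhere(m)])
print("print rect",cv2.minAreaRect((q2*1000).astype(np.float32)),cv2.boxPoints(cv2.minAreaRect((q2*1000).astype(np.float32))))
fr=sub&(P[...,2]>.036)&(P[...,2]<.052)&(d>0)
n,l,st,ce=cv2.connectedComponentsWithStats(fr.astype(np.uint8));k=1+np.argmax(st[1:,4])
q=P[l==k][:,:2]*1000;r=cv2.minAreaRect(q.astype(np.float32));print("frame",r,cv2.boxPoints(r))
lid=sub&(P[...,2]>.08)&(d>0)&(np.abs(P[...,0]-.6)<.4)
q=P[lid];
n,l,st,ce=cv2.connectedComponentsWithStats(lid.astype(np.uint8));k=1+np.argmax(st[1:,4]);q=P[l==k]
m0=np.median(q,0);
for i in range(5):
    mm=q.mean(0);w=np.linalg.svd(q-mm,full_matrices=False)[2][2];q=q[np.abs((q-mm)@w)<(.02 if i<2 else .006)]
print("lid n",w,mm,len(q),"z",q[:,2].max())
E
```

```text
print z 0.04837980249251955 (958, 3)
print rect ((578.6561279296875, -75.5015869140625), (102.53743743896484, 152.42550659179688), 79.59220123291016) [[ 494.4355   -112.15871 ]
 [ 644.3531   -139.69484 ]
 [ 662.8768    -38.844467]
 [ 512.95917   -11.308334]]
frame ((567.2967529296875, -65.22415161132812), (260.8340759277344, 372.2504577636719), 83.10224914550781) [[ 366.85587 -172.344  ]
 [ 736.41205 -217.05048]
 [ 767.7377    41.89569]
 [ 398.18146   86.60217]]
lid n [-0.11659958 -0.98451518  0.13089843] [0.61139202 0.06236454 0.19475167] 4801 z 0.2962293497486963
```

View pics/crop.png

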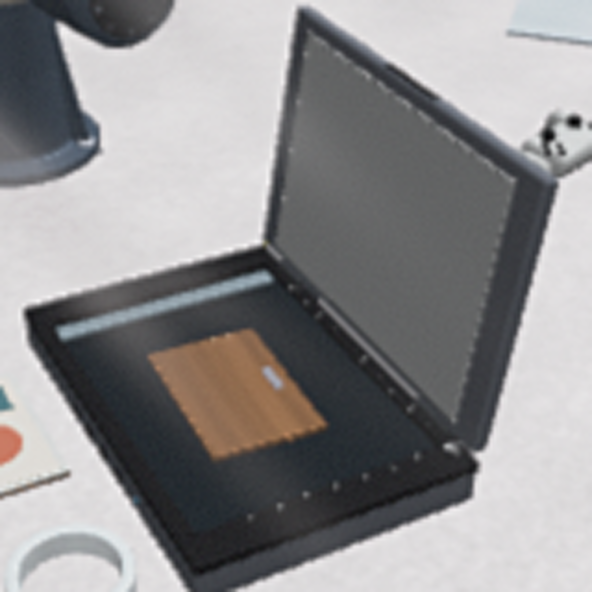

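The crop shows the print lying on the glass, clear of the walls. Scanner yaw is about -6.9°, its centre about (0.567,-0.067), the lid at about 1.70 rad, and the print about 64 mm short of its seat on both axes. I'll move above the area and take a close look from the wrist.

>>> {"api": "send_rows", "payload": {"plan": [[0,0.028,-0.0277,-0.003,0],[0,0.028,-0.0277,-0.003,0],[0,0.028,-0.0277,-0.003,0],[0,0.028,-0.0277,-0.003,0],[0,0.028,-0.0277,-0.003,0],[0,0.028,-0.0277,-0.003,0],[0,0.028,-0.0277,-0.003,0],[0,0.028,-0.0277,-0.003,0],[0,0.028,-0.0277,-0.003,0],[0,0.028,-0.0277,-0.003,0],[0,0.028,-0.0277,-0.003,0],[0,0.028,-0.0277,-0.003,0],[0,0.028,-0.0277,-0.003,0],[0,0.028,-0.0277,-0.003,0],[0,0.028,-0.0277,-0.003,0],[0,0.028,-0.0277,-0.003,0],[0,0,0,0,0.095],[0,0,0,0,0.095],[0,0,0,0,0.095],[0,0,0,0,0.095]]}}

```text
time_s: 1.77
position: [0.4794, -0.0598, 0.2481]
tcp_rot: [[0.992, -0.123, -0.001], [-0.123, -0.992, 0.0], [-0.001, -0.0, -1.0]]
force: [0.1, 0.3, 0.1]
opening: 1.002
grasp_force: 0.0
```

Run:
```python
from h import *
c=calibration("wrist");a,d=capture("wrist");s=read_state()
print(c,s['position'],s['tcp_rot'],s['force'])
np.savez("w1.npz",a=a,d=d,R=c['rotation'],t=c['xyz'],k=[c['fx'],c['fy'],c['cx'],c['cy']])
cv2.imwrite("pics/w1.png",cv2.resize(a,(768,576),interpolation=cv2.INTER_CUBIC))
```

```text
{'fx': 297.3186396354542, 'fy': 297.3186396354542, 'cx': 258.0179340360199, 'cy': 194.6165567163687, 'xyz': array([ 0.54903595, -0.06767028,  0.43267268]), 'rotation': array([[-1.22517460e-01, -9.59841262e-01, -2.52377148e-01],
       [-9.92466351e-01,  1.18458602e-01,  3.12746326e-02],
       [-1.22438753e-04,  2.54307515e-01, -9.67123401e-01]])} [ 0.47942505 -0.06007455  0.24807396] [[ 9.91944344e-01 -1.26671179e-01 -9.11196292e-04]
 [-1.26670952e-01 -9.91944746e-01  3.01971862e-04]
 [-9.42107505e-04 -1.84117179e-04 -9.99999539e-01]] [-0.24105472  0.14883324  0.29826903]
```

View pics/w1.png

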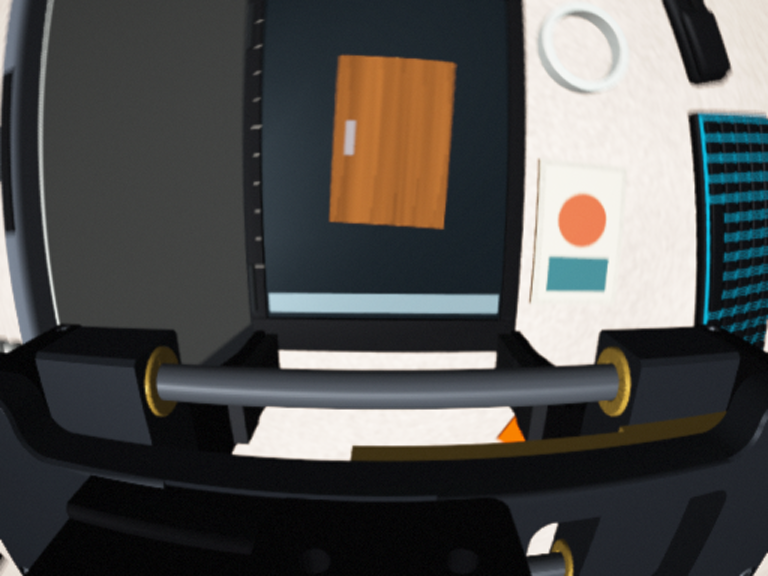

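The wrist view (1.5x scale) shows the print corners at (340,55), (457,62), (443,229) and (330,221). The hinge wall runs along column ~263, the button wall along ~510→503, and the near wall along row ~318.

```bash
cat >> h.py <<'E'
def fish(uv,z,f):
    fx,fy,cx,cy=f['k'];x=(uv[0]-cx)/fx;y=(uv[1]-cy)/fy;r=np.hypot(x,y)
    w=f['R']@np.array([np.sin(r)*x/r,np.sin(r)*y/r,np.cos(r)]);return f['t']+w*(z-f['t'][2])/w[2]
E
python3 - <<'E'
from h import *
f=np.load("w1.npz");a=f['a']
hsv=cv2.cvtColor(a,cv2.COLOR_BGR2HSV)
m=(hsv[...,0]>5)&(hsv[...,0]<22)&(hsv[...,1]>80);m[170:]=0
n,l,st,ce=cv2.connectedComponentsWithStats(m.astype(np.uint8));k=1+np.argmax(st[1:,4])
q=np.array([fish((u,v),.046,f)[:2] for v,u in np.argwhere(l==k)])*1000
r=cv2.minAreaRect(q.astype(np.float32));print("print",r,cv2.boxPoints(r).round(1))
g=lambda u,v,z=.043:fish((u/1.5-.17,v/1.5-.17),z,f)[:2]*1000
print("hinge wall",g(265,60),g(263,180),g(263,310)); print("button",g(503,20),g(507,150),g(502,310)); print("near",g(270,316),g(380,318),g(495,317))
h=np.array([g(265,60),g(263,180),g(263,310)]);b=np.array([g(503,20),g(507,150),g(502,310)])
print(np.degrees(np.arctan2(*(h[0]-h[2])[::-1])),np.degrees(np.arctan2(*(b[0]-b[2])[::-1])))
th=np.radians(-6.9);ex=np.array([np.cos(th),np.sin(th)]);ey=np.array([-ex[1],ex[0]])
print(h@ey,b@ey,[g(u,317)@ex for u in(270,380,495)],np.array(r[0])@ex,np.array(r[0])@ey)
E
```

```text
print ((581.4454956054688, -75.34758758544922), (102.82018280029297, 149.46856689453125), 79.23875427246094) [[ 498.4 -111.9]
 [ 645.3 -139.8]
 [ 664.5  -38.8]
 [ 517.6  -10.9]]
hinge wall [671.93959125  26.47640834] [562.94638285  41.72057981] [444.47311936  62.77993091]
button [ 684.65025244 -188.71866581] [ 562.99491878 -175.63836582] [ 417.12994775 -159.34982629]
near [437.88078941  57.10238174] [423.82913187 -45.42621303] [ 411.14368451 -152.2305012 ]
-9.067898243946772 -6.264941265073622
[107.00934715 109.04901079 115.72283284] [-105.10012401 -106.72984737 -108.08303668] [np.float64(426.8613384552291), np.float64(427.1827558279717), np.float64(426.4544025686083)] 586.2863056804669 -4.948846975440952
```

>>> {"api": "send_rows", "payload": {"plan": [[80,0,0.0004,0.0185,0],[80,0,0.0004,0.0185,0],[80,0,0.0004,0.0185,0],[80,0,0.0004,0.0185,0],[80,0,0.0004,0.0185,0],[80,0,0.0004,0.0185,0],[80,0,0.0004,0.0185,0],[80,0,0.0004,0.0185,0],[80,0,0.0004,0.0185,0],[80,0,0.0004,0.0185,0],[80,0,0,0.003,0],[80,0,0,0,0]]}}

```text
time_s: 2.82
position: [0.4782, -0.0643, 0.0594]
tcp_rot: [[0.993, -0.119, -0.003], [-0.119, -0.993, 0.001], [-0.003, -0.001, -1.0]]
force: [0.1, 0.5, -0.7]
opening: 0.688
grasp_force: 0.0
```

>>> {"api": "send_rows", "payload": {"plan": [[80,0,0,0.0025,0],[80,0,0,0,0],[80,0.005,0,0,0],[80,0.005,0,0,0],[80,0.004,0,0,0],[80,0.003,0,0,0],[80,0.004,0,0,0],[80,0.005,0,0,0],[80,0.005,0,0,0],[80,0.005,0,0,0],[80,0.005,0,0,0],[80,0.005,0,0,0],[80,0.005,0,0,0],[80,0.005,0,0,0],[80,0.005,0,0,0],[80,0.004,0,0,0],[80,0.004,0,0,0],[80,0.003,0,0,0],[80,0.002,0,0,0],[80,0,0,0,0]]}}

```text
time_s: 4.48
position: [0.5532, -0.0736, 0.058]
tcp_rot: [[0.993, -0.12, 0.001], [-0.12, -0.993, -0.0], [0.001, 0.0, -1.0]]
force: [0.5, -0.2, 0.6]
opening: 0.685
grasp_force: 0.0
```

Run:
```python
from h import *
a,d=capture("scene");print(read_state()['force'])
cv2.imwrite("pics/s2.png",cv2.resize(a[112:272,180:340],(592,592),interpolation=cv2.INTER_CUBIC))
```

```text
[ 0.01664606  0.04553446 -0.66823688]
```

View pics/s2.png

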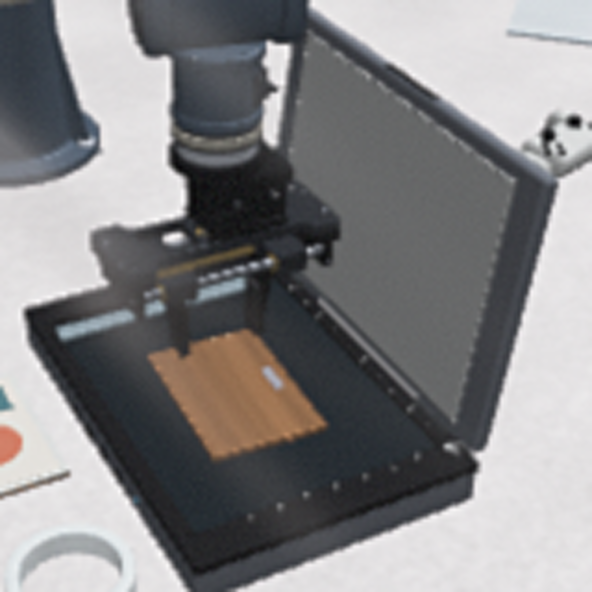

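The print hasn't moved: the fingertips went over the top of it without touching, so they are higher than I computed. I'll back off and find the glass by touch, gently.

>>> {"api": "send_rows", "payload": {"plan": [[80,-0.015,0,0,0],[80,-0.015,0,0,0],[80,-0.015,0,0,0],[80,-0.015,0,0,0],[80,-0.015,0,0,0],[80,0,0,0.001,0],[80,0,0,0.001,0],[80,0,0,0,0]]}}

```text
time_s: 5.2
position: [0.4795, -0.0649, 0.056]
tcp_rot: [[0.993, -0.12, 0.002], [-0.12, -0.993, -0.001], [0.002, 0.0, -1.0]]
force: [0.0, -1.3, -0.4]
opening: 0.687
grasp_force: 0.0
```

Run:
```python
from h import *
for i in range(3):
    s=read_state();print(s['position'],s['force'],s['opening']);a,d=capture("wrist")
print(finger_overhang)
cv2.imwrite("pics/w2.png",a)
```

```text
[ 0.47953727 -0.06489449  0.0560216 ] [ 0.03089539 -1.34267017 -0.37337002] 0.6870133143116582
[ 0.47979607 -0.06495259  0.0560243 ] [-0.21155376  0.12669293 -0.10114009] 0.6860684766376439
[ 0.4797417  -0.06492044  0.05602471] [0.69314693 0.10966574 0.26561723] 0.6842058763032636
0.014
```

View pics/w2.png

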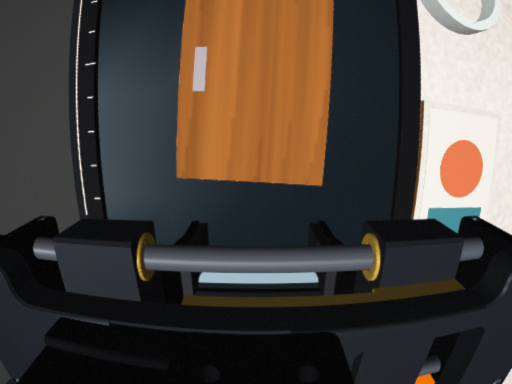

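The wrist view shows the print untouched, with its near edge at rows 178-185, and the fingers behind it around columns 195 and 325. I'll go down in small steps until they touch the glass.

>>> {"api": "send_rows", "payload": {"plan": [[80,0,0,0.0005,0],[80,0,0,0.0005,0],[80,0,0,0.0005,0],[80,0,0,0,0]]}}

```text
time_s: 5.68
position: [0.4783, -0.0644, 0.0543]
tcp_rot: [[0.993, -0.12, -0.0], [-0.12, -0.993, 0.0], [-0.0, -0.0, -1.0]]
force: [0.3, -0.2, 0.2]
opening: 0.687
grasp_force: 0.0
```

>>> {"api": "send_rows", "payload": {"plan": [[80,0,0,0.0005,0],[80,0,0,0.0005,0],[80,0,0,0,0]]}}

```text
time_s: 5.93
position: [0.4782, -0.0644, 0.0534]
tcp_rot: [[0.993, -0.12, -0.0], [-0.12, -0.993, 0.0], [-0.0, -0.0, -1.0]]
force: [-0.3, -0.8, -0.2]
opening: 0.689
grasp_force: 0.0
```

>>> {"api": "send_rows", "payload": {"plan": [[80,0,0,0.0005,0],[80,0,0,0.0005,0],[80,0,0,0,0]]}}

```text
time_s: 6.18
position: [0.4781, -0.0644, 0.0524]
tcp_rot: [[0.993, -0.12, -0.0], [-0.12, -0.993, 0.0], [-0.0, -0.0, -1.0]]
force: [-1.0, 0.4, -0.0]
opening: 0.687
grasp_force: 0.0
```

>>> {"api": "send_rows", "payload": {"plan": [[80,0,0,0.0005,0],[80,0,0,0.0005,0],[80,0,0,0,0]]}}

```text
time_s: 6.43
position: [0.4782, -0.0644, 0.0514]
tcp_rot: [[0.993, -0.12, -0.0], [-0.12, -0.993, 0.0], [-0.0, -0.0, -1.0]]
force: [0.1, 0.1, 0.3]
opening: 0.688
grasp_force: 0.0
```

>>> {"api": "send_rows", "payload": {"plan": [[80,0,0,0.0005,0],[80,0,0,0.0005,0],[80,0,0,0,0]]}}

```text
time_s: 6.68
position: [0.4781, -0.0644, 0.0503]
tcp_rot: [[0.993, -0.12, -0.0], [-0.12, -0.993, 0.0], [-0.0, -0.0, -1.0]]
force: [0.3, 0.4, -0.2]
opening: 0.683
grasp_force: 0.0
```

>>> {"api": "send_rows", "payload": {"plan": [[80,0,0,0.0005,0],[80,0,0,0.0005,0],[80,0,0,0,0]]}}

```text
time_s: 6.93
position: [0.4782, -0.0644, 0.0494]
tcp_rot: [[0.993, -0.12, -0.0], [-0.12, -0.993, 0.0], [-0.0, -0.0, -1.0]]
force: [-0.1, 0.6, 0.4]
opening: 0.689
grasp_force: 0.0
```

>>> {"api": "send_rows", "payload": {"plan": [[80,0,0,0.0005,0],[80,0,0,0.0005,0],[80,0,0,0,0]]}}

```text
time_s: 7.18
position: [0.4782, -0.0644, 0.0483]
tcp_rot: [[0.993, -0.12, -0.0], [-0.12, -0.993, 0.0], [-0.0, -0.0, -1.0]]
force: [0.1, -0.0, -0.6]
opening: 0.685
grasp_force: 0.0
```

>>> {"api": "send_rows", "payload": {"plan": [[80,0,0,0.0005,0],[80,0,0,0.0005,0],[80,0,0,0,0]]}}

```text
time_s: 7.43
position: [0.4781, -0.0644, 0.0473]
tcp_rot: [[0.993, -0.12, -0.0], [-0.12, -0.993, 0.0], [-0.0, -0.0, -1.0]]
force: [0.3, 0.9, 0.2]
opening: 0.687
grasp_force: 0.0
```

>>> {"api": "send_rows", "payload": {"plan": [[80,0,0,0.0005,0],[80,0,0,0.0005,0],[80,0,0,0,0]]}}

```text
time_s: 7.68
position: [0.4782, -0.0644, 0.0464]
tcp_rot: [[0.993, -0.12, -0.0], [-0.12, -0.993, 0.0], [-0.0, -0.0, -1.0]]
force: [0.1, 0.2, -0.4]
opening: 0.684
grasp_force: 0.0
```

>>> {"api": "send_rows", "payload": {"plan": [[80,0,0,0.0005,0],[80,0,0,0.0005,0],[80,0,0,0,0]]}}

```text
time_s: 7.93
position: [0.4782, -0.0644, 0.0454]
tcp_rot: [[0.993, -0.12, -0.0], [-0.12, -0.993, 0.0], [-0.0, -0.0, -1.0]]
force: [-0.0, 0.7, -0.5]
opening: 0.679
grasp_force: 0.0
```

Run:
```python
from h import *
c=calibration("scene")
def pr(p):
    q=c['rotation'].T@(np.array(p)-c['xyz']);return (q[:2]/q[2]*c['fx']+[c['cx'],c['cy']]).round(1)
for z in(.04,.044,.05,.056):print(z,pr((.5487,-.1108,z)),((pr((.5487,-.1108,z))-[180,112])*3.7).round())
a,d=capture("scene");P=cloud(d,c);s=read_state();print(s['position'])
for sy in(1,-1):
  b=s['position']+s['tcp_rot'][:,1]*.0375*sy
  q=P-b; m=(np.hypot(q[...,0],q[...,1])<.016)&(d>0);z=P[...,2][m];print(b,pr((b[0],b[1],.04)),np.histogram(z,np.arange(.03,.13,.008)))
cv2.imwrite("pics/s3.png",cv2.resize(a[142:242,180:300],(720,600),interpolation=cv2.INTER_CUBIC))
```

```text
0.04 [228.4 217.5] [179. 390.]
0.044 [228.4 216.5] [179. 387.]
0.05 [228.4 214.9] [179. 381.]
0.056 [228.3 213.4] [179. 375.]
[ 0.47818838 -0.0644195   0.04539526]
[ 0.47369164 -0.10164891  0.04539432] [218.7 204.8] (array([ 0, 45,  0,  0,  1,  7, 12,  9,  8, 12, 10,  9]), array([0.03 , 0.038, 0.046, 0.054, 0.062, 0.07 , 0.078, 0.086, 0.094,
       0.102, 0.11 , 0.118, 0.126]))
[ 0.48268513 -0.02719008  0.0453962 ] [239.1 198.8] (array([ 0, 39,  1,  0,  0,  9, 10, 10, 14, 13, 12, 17]), array([0.03 , 0.038, 0.046, 0.054, 0.062, 0.07 , 0.078, 0.086, 0.094,
       0.102, 0.11 , 0.118, 0.126]))
```

View pics/s3.png

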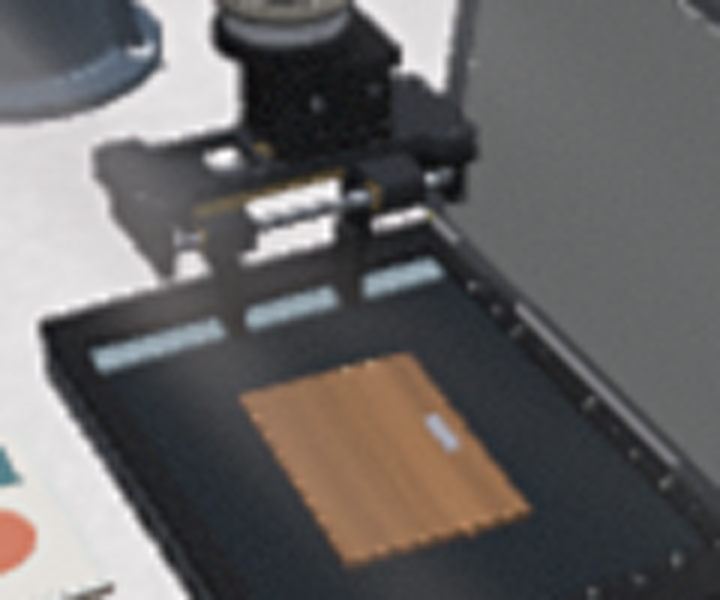

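The fingertips are actually at about z=0.070 while the TCP reads 0.045. The left tip is at crop pixel (235,330), which both depth and projection agree on. So the real tips sit about 25 mm behind the TCP, not 14 mm ahead of it. I'll continue down under guard, going by what I measured.

>>> {"api": "send_rows", "payload": {"plan": [[80,0,0,0.002,0],[80,0,0,0.002,0],[80,0,0,0.002,0],[80,0,0,0.002,0],[80,0,0,0.002,0],[80,0,0,0.002,0],[80,0,0,0.002,0],[80,0,0,0.001,0],[80,0,0,0.001,0],[80,0,0,0,0]]}}

```text
time_s: 8.82
position: [0.4781, -0.0644, 0.0293]
tcp_rot: [[0.993, -0.12, -0.0], [-0.12, -0.993, 0.0], [-0.0, -0.0, -1.0]]
force: [-0.6, 0.7, -0.8]
opening: 0.689
grasp_force: 0.0
```

Run:
```python
from h import *
c=calibration("scene");a,d=capture("scene");P=cloud(d,c);s=read_state();print(s['position'],s['force'])
for sy in(1,-1):
  b=s['position']+s['tcp_rot'][:,1]*.0375*sy
  q=P-b; m=(np.hypot(q[...,0],q[...,1])<.018)&(d>0);z=P[...,2][m];print(np.histogram(z,np.arange(.03,.13,.004)))
```

```text
[ 0.47816988 -0.06442096  0.02935483] [0.06221818 0.69885191 0.09999558]
(array([ 0,  0, 10, 40,  0,  0,  3,  6,  5,  5,  3,  6,  3,  4,  6,  5,  4,
        5,  5,  5,  0,  0,  0,  0]), array([0.03 , 0.034, 0.038, 0.042, 0.046, 0.05 , 0.054, 0.058, 0.062,
       0.066, 0.07 , 0.074, 0.078, 0.082, 0.086, 0.09 , 0.094, 0.098,
       0.102, 0.106, 0.11 , 0.114, 0.118, 0.122, 0.126]))
(array([ 0,  0,  8, 34,  1,  1,  6,  2,  6,  5,  3,  7,  7,  4,  4,  7,  8,
        9,  9,  3,  6,  4,  3,  1]), array([0.03 , 0.034, 0.038, 0.042, 0.046, 0.05 , 0.054, 0.058, 0.062,
       0.066, 0.07 , 0.074, 0.078, 0.082, 0.086, 0.09 , 0.094, 0.098,
       0.102, 0.106, 0.11 , 0.114, 0.118, 0.122, 0.126]))
```

>>> {"api": "send_rows", "payload": {"plan": [[80,0,0,0.001,0],[80,0,0,0.001,0],[80,0,0,0.001,0],[80,0,0,0.001,0],[80,0,0,0.001,0],[80,0,0,0.001,0],[80,0,0,0,0]]}}

```text
time_s: 9.45
position: [0.4781, -0.0644, 0.0232]
tcp_rot: [[0.993, -0.12, -0.0], [-0.12, -0.993, 0.0], [-0.0, -0.0, -1.0]]
force: [-0.2, 0.5, 0.1]
opening: 0.688
grasp_force: 0.0
```

>>> {"api": "send_rows", "payload": {"plan": [[80,0,0,0.0005,0],[80,0,0,0.0005,0],[80,0,0,0,0]]}}

```text
time_s: 9.7
position: [0.4782, -0.0644, 0.0224]
tcp_rot: [[0.993, -0.12, -0.0], [-0.12, -0.993, 0.0], [-0.0, -0.0, -1.0]]
force: [-0.4, -0.6, -0.2]
opening: 0.687
grasp_force: 0.0
```

>>> {"api": "send_rows", "payload": {"plan": [[80,0,0,0.0005,0],[80,0,0,0.0005,0],[80,0,0,0,0]]}}

```text
time_s: 9.95
position: [0.4782, -0.0644, 0.0214]
tcp_rot: [[0.993, -0.12, -0.0], [-0.12, -0.993, 0.0], [-0.0, -0.0, -1.0]]
force: [-0.2, 0.0, -0.1]
opening: 0.688
grasp_force: 0.0
```

>>> {"api": "send_rows", "payload": {"plan": [[80,0,0,0.0005,0],[80,0,0,0.0005,0],[80,0,0,0,0]]}}

```text
time_s: 10.2
position: [0.4782, -0.0644, 0.0204]
tcp_rot: [[0.993, -0.12, -0.0], [-0.12, -0.993, 0.0], [-0.0, -0.0, -1.0]]
force: [0.2, -0.9, -0.0]
opening: 0.682
grasp_force: 0.0
```

>>> {"api": "send_rows", "payload": {"plan": [[80,0,0,0.0005,0],[80,0,0,0.0005,0],[80,0,0,0,0]]}}

```text
time_s: 10.45
position: [0.4781, -0.0644, 0.0194]
tcp_rot: [[0.993, -0.12, -0.0], [-0.12, -0.993, 0.0], [-0.0, -0.0, -1.0]]
force: [1.2, -0.1, -0.1]
opening: 0.687
grasp_force: 0.0
```

Run:
```python
from h import *
c=calibration("scene");a,d=capture("scene");P=cloud(d,c);s=read_state();print(s['position'],s['force'])
for sy in(1,-1):
  b=s['position']+s['tcp_rot'][:,1]*.0375*sy
  q=P-b; m=(np.hypot(q[...,0],q[...,1])<.018)&(d>0);z=P[...,2][m];print(np.histogram(z,np.arange(.036,.07,.002)))
```

```text
[ 0.47821074 -0.06442916  0.0193892 ] [-0.01665011 -0.59426696 -0.80846709]
(array([ 0,  0,  8, 27,  8,  4,  1,  3,  3,  1,  3,  3,  1,  2,  3,  2,  2]), array([0.036, 0.038, 0.04 , 0.042, 0.044, 0.046, 0.048, 0.05 , 0.052,
       0.054, 0.056, 0.058, 0.06 , 0.062, 0.064, 0.066, 0.068, 0.07 ]))
(array([ 0,  0,  9, 19,  8,  4,  1,  2,  3,  2,  1,  3,  3,  4,  3,  1,  4]), array([0.036, 0.038, 0.04 , 0.042, 0.044, 0.046, 0.048, 0.05 , 0.052,
       0.054, 0.056, 0.058, 0.06 , 0.062, 0.064, 0.066, 0.068, 0.07 ]))
```

>>> {"api": "send_rows", "payload": {"plan": [[80,0,0,0.0005,0],[80,0,0,0.0005,0],[80,0,0,0,0]]}}

```text
time_s: 10.75
position: [0.4782, -0.0644, 0.0184]
tcp_rot: [[0.993, -0.12, -0.0], [-0.12, -0.993, 0.0], [-0.0, -0.0, -1.0]]
force: [1.0, 0.4, -0.4]
opening: 0.692
grasp_force: 0.0
```

>>> {"api": "send_rows", "payload": {"plan": [[80,0,0,0.0005,0],[80,0,0,0,0]]}}

```text
time_s: 10.92
position: [0.4782, -0.0644, 0.0183]
tcp_rot: [[0.993, -0.12, 0.0], [-0.12, -0.993, -0.0], [0.0, 0.0, -1.0]]
force: [-0.8, 0.9, 4.3]
opening: 0.683
grasp_force: 2.0
```

>>> {"api": "send_rows", "payload": {"plan": [[80,0,0,0.0005,0],[80,0,0,0,0]]}}

```text
time_s: 11.08
position: [0.4782, -0.0644, 0.0183]
tcp_rot: [[0.993, -0.12, 0.0], [-0.12, -0.993, -0.0], [0.0, 0.0, -1.0]]
force: [-1.6, 0.3, 8.8]
opening: 0.684
grasp_force: 4.5
```

The glass is at TCP z=0.0183, with a stiffness of about 9 N/mm. I'll raise 3 mm so the tips ride about 2.3 mm above the glass, and push +x.

>>> {"api": "send_rows", "payload": {"plan": [[80,0,0,-0.003,0],[80,0,0,0,0],[80,0.005,0,0,0],[80,0.005,0,0,0],[80,0.003,0,0,0],[80,0.003,0,0,0],[80,0.003,0,0,0],[80,0.004,0,0,0],[80,0.005,0,0,0],[80,0.005,0,0,0],[80,0,0,0,0]]}}

```text
time_s: 12.0
position: [0.5129, -0.0689, 0.0206]
tcp_rot: [[0.993, -0.12, 0.002], [-0.12, -0.993, -0.001], [0.003, 0.001, -1.0]]
force: [0.9, 0.2, -0.9]
opening: 0.686
grasp_force: 0.0
```

Run:
```python
from h import *
c=calibration("scene");a,d=capture("scene");s=read_state();print(s['position'],s['force'])
hsv=cv2.cvtColor(a,cv2.COLOR_BGR2HSV)
m=(hsv[...,0]>5)&(hsv[...,0]<22)&(hsv[...,1]>80);m[:150]=0;m[260:]=0;m[:,:200]=0;m[:,310:]=0
n,l,st,ce=cv2.connectedComponentsWithStats(m.astype(np.uint8));k=1+np.argmax(st[1:,4])
q=np.array([onplane((u,v),.046,c)[:2] for v,u in np.argwhere(l==k)])*1000
r=cv2.minAreaRect(q.astype(np.float32));print(r,cv2.boxPoints(r).round(1))
cv2.imwrite("pics/s4.png",cv2.resize(a[142:242,180:300],(720,600),interpolation=cv2.INTER_CUBIC))
```

```text
[ 0.51201319 -0.06868573  0.02051244] [ 0.13200156 -1.69796367  1.08790571]
((596.16259765625, -73.39434051513672), (102.53202819824219, 154.5841827392578), 82.78863525390625) [[ 513.  -114.6]
 [ 666.4 -134. ]
 [ 679.3  -32.2]
 [ 525.9  -12.8]]
```

View pics/s4.png

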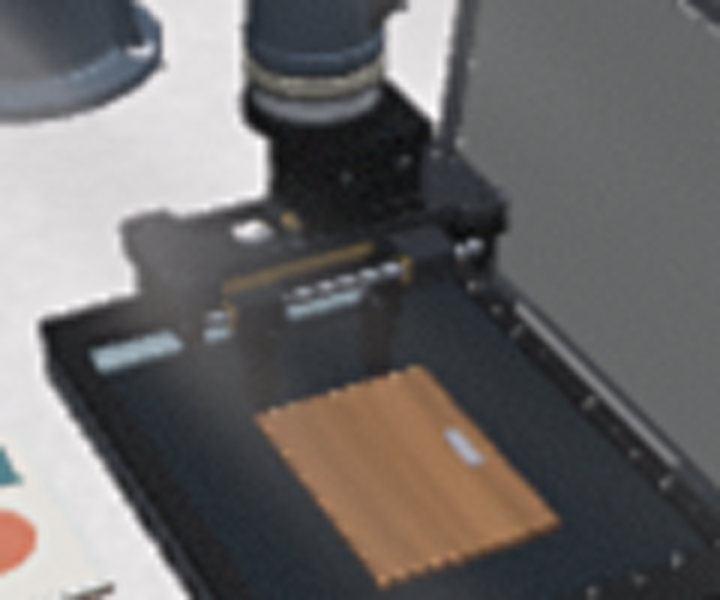

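The print moves with both fingers against its edge and is squared to -7.2°. About 50 mm remain to the far ruler.

>>> {"api": "send_rows", "payload": {"plan": [[80,0.004,0,0,0],[80,0.005,0,0,0],[80,0.005,0,0,0],[80,0.005,0,0,0],[80,0.005,0,0,0],[80,0.005,0,0,0],[80,0.004,0,0,0],[80,0.003,0,0,0],[80,0.002,0,0,0],[80,0.001,0,0,0],[80,0.001,0,0,0],[80,0,0,0,0]]}}

```text
time_s: 13.05
position: [0.5508, -0.0732, 0.0204]
tcp_rot: [[0.993, -0.12, 0.0], [-0.12, -0.993, 0.0], [0.0, -0.0, -1.0]]
force: [-0.7, -0.0, 0.3]
opening: 0.683
grasp_force: 0.0
```

```bash
cat >> h.py <<'E'
def look(o=1):
    c=calibration("scene");a,d=capture("scene");s=read_state();print(s['position'],s['force'])
    hsv=cv2.cvtColor(a,cv2.COLOR_BGR2HSV)
    m=(hsv[...,0]>5)&(hsv[...,0]<22)&(hsv[...,1]>80);m[:150]=0;m[260:]=0;m[:,:200]=0;m[:,310:]=0
    n,l,st,ce=cv2.connectedComponentsWithStats(m.astype(np.uint8));k=1+np.argmax(st[1:,4])
    q=np.array([onplane((u,v),.046,c)[:2] for v,u in np.argwhere(l==k)])*1000
    r=cv2.minAreaRect(q.astype(np.float32));t=np.radians(-7)
    print(r,"ex,ey",[r[0][0]*np.cos(t)+r[0][1]*np.sin(t),-r[0][0]*np.sin(t)+r[0][1]*np.cos(t)]);return a,d
E
python3 -c "from h import *;look()"
```

```text
[ 0.55068313 -0.07317168  0.02044598] [0.10222938 0.90731352 0.19647159]
((633.323486328125, -78.1944580078125), (102.64960479736328, 153.947265625), 82.91771697998047) ex,ey [np.float64(638.1322963543793), np.float64(-0.428890933465766)]
```

Now I'll feel for the ruler.

>>> {"api": "send_rows", "payload": {"plan": [[80,0.001,0,0,0],[80,0.001,0,0,0],[80,0.001,0,0,0],[80,0.001,0,0,0],[80,0.001,0,0,0],[80,0.0005,0,0,0],[80,0,0,0,0]]}}

```text
time_s: 13.68
position: [0.5564, -0.0739, 0.0205]
tcp_rot: [[0.993, -0.12, 0.0], [-0.12, -0.993, -0.0], [0.0, 0.0, -1.0]]
force: [0.5, 0.6, -0.9]
opening: 0.684
grasp_force: 0.0
```

>>> {"api": "send_rows", "payload": {"plan": [[80,0.0005,0,0,0],[80,0.0005,0,0,0],[80,0,0,0,0]]}}

```text
time_s: 13.93
position: [0.5572, -0.074, 0.0205]
tcp_rot: [[0.993, -0.12, 0.0], [-0.12, -0.993, -0.0], [0.0, 0.0, -1.0]]
force: [-0.5, 0.2, 0.1]
opening: 0.686
grasp_force: 0.0
```

>>> {"api": "send_rows", "payload": {"plan": [[80,0.0005,0,0,0],[80,0,0,0,0]]}}

```text
time_s: 14.1
position: [0.5577, -0.074, 0.0205]
tcp_rot: [[0.993, -0.12, 0.0], [-0.12, -0.993, -0.0], [0.0, 0.0, -1.0]]
force: [0.0, -0.2, 0.4]
opening: 0.688
grasp_force: 0.1
```

>>> {"api": "send_rows", "payload": {"plan": [[80,0.0007,0,0,0],[80,0.0007,0,0,0],[80,0.0006,0,0,0],[80,0,0,0,0]]}}

```text
time_s: 14.43
position: [0.5599, -0.0744, 0.0205]
tcp_rot: [[0.993, -0.12, 0.0], [-0.12, -0.993, -0.0], [0.0, 0.0, -1.0]]
force: [0.5, -0.6, -0.8]
opening: 0.685
grasp_force: 0.0
```

>>> {"api": "send_rows", "payload": {"plan": [[80,0.0005,0,0,0],[80,0,0,0,0]]}}

```text
time_s: 14.6
position: [0.5603, -0.0744, 0.0205]
tcp_rot: [[0.993, -0.12, 0.0], [-0.12, -0.993, -0.0], [0.0, 0.0, -1.0]]
force: [-0.4, -0.1, -0.4]
opening: 0.683
grasp_force: 0.0
```

>>> {"api": "send_rows", "payload": {"plan": [[80,0.0005,0,0,0],[80,0,0,0,0]]}}

```text
time_s: 14.77
position: [0.5607, -0.0744, 0.0204]
tcp_rot: [[0.993, -0.12, 0.0], [-0.12, -0.993, -0.0], [0.0, -0.0, -1.0]]
force: [-0.3, 0.4, -0.7]
opening: 0.685
grasp_force: 0.1
```

>>> {"api": "send_rows", "payload": {"plan": [[80,0.0005,0,0,0],[80,0,0,0,0]]}}

```text
time_s: 14.93
position: [0.5608, -0.0744, 0.0204]
tcp_rot: [[0.993, -0.12, -0.001], [-0.12, -0.993, 0.0], [-0.001, -0.0, -1.0]]
force: [-0.4, -0.7, 0.9]
opening: 0.688
grasp_force: 0.4
```

Run:
```python
from h import *
c=calibration("scene")
a,d=look()
# ticks of the far ruler: bright pixels on frame near far end
P=cloud(d,c);t=np.radians(-7)
v,u=np.mgrid[:384,:512]
g=cv2.cvtColor(a,cv2.COLOR_BGR2GRAY)
Q=np.array([[onplane((x,y),.046,c)[:2]*1000 for x in range(230,310)] for y in range(160,262)])
ex=Q[...,0]*np.cos(t)+Q[...,1]*np.sin(t);ey=-Q[...,0]*np.sin(t)+Q[...,1]*np.cos(t)
gg=g[160:262,230:310]
for y0 in (-35,-10,10,30,50):
    for_=[]
    for x0 in range(700,790,3):
        m=(abs(ex-x0)<2)&(abs(ey-y0)<6);for_.append(int(gg[m].max()) if m.any() else -1)
    print(y0,for_)
```

```text
[ 0.5608009  -0.07434269  0.02040386] [-1.12928561  0.57232605  0.47736102]
((642.3267822265625, -79.1827392578125), (102.6368179321289, 153.50320434570312), 82.78862762451172) ex,ey [np.float64(647.1889242374987), np.float64(-0.3125799252676984)]
-35 [126, 127, 125, 128, 129, 129, 129, 109, 118, 99, 77, 65, 60, 61, 61, 61, 59, 60, 56, 53, 64, 79, 82, 82, 81, 80, 77, 83, 105, -1]
-10 [122, 121, 119, 121, 123, 123, 138, 138, 109, 64, 47, 53, 53, 51, 51, 51, 52, 52, 47, 45, 57, 74, 76, 75, 76, 75, 74, 89, 202, 225]
10 [130, 130, 128, 130, 128, 125, 131, 106, 92, 67, 62, 41, 43, 40, 40, 43, 43, 42, 41, 30, 51, 67, 72, 72, 72, 71, 67, 76, 166, 223]
30 [127, 126, 120, 125, 121, 125, 146, 146, 90, 67, 44, 44, 40, 40, 40, 40, 42, 42, 33, 28, 55, 68, 72, 71, 71, 70, 64, 87, 199, 224]
50 [122, 123, 123, 120, 93, 118, 122, 95, 59, 40, 40, 42, 38, 41, 39, 40, 41, 41, 32, 32, 53, 69, 73, 70, 70, 69, 68, 77, 168, 225]
```

Contact is starting: the position is lagging the command and the force is about -1 N.

>>> {"api": "send_rows", "payload": {"plan": [[80,0.0003,0,0,0],[80,0,0,0,0],[80,0,0,0,0]]}}

```text
time_s: 15.23
position: [0.5608, -0.0743, 0.0204]
tcp_rot: [[0.993, -0.12, -0.001], [-0.12, -0.993, 0.0], [-0.001, -0.0, -1.0]]
force: [-1.6, 0.7, 0.2]
opening: 0.686
grasp_force: 0.9
```

>>> {"api": "send_rows", "payload": {"plan": [[80,0,0,0,0]]}}

```text
time_s: 15.32
position: [0.5609, -0.0743, 0.0204]
tcp_rot: [[0.993, -0.12, -0.001], [-0.12, -0.993, 0.0], [-0.001, -0.0, -1.0]]
force: [-1.6, 0.5, 0.4]
opening: 0.684
grasp_force: 1.0
```

>>> {"api": "send_rows", "payload": {"plan": [[80,0,0,0,0]]}}

```text
time_s: 15.4
position: [0.5609, -0.0743, 0.0204]
tcp_rot: [[0.993, -0.12, -0.001], [-0.12, -0.993, 0.0], [-0.001, -0.0, -1.0]]
force: [-2.1, 0.0, 1.6]
opening: 0.684
grasp_force: 1.1
```

>>> {"api": "send_rows", "payload": {"plan": [[80,0.0006,0,0,0],[80,0,0,0,0],[80,0,0,0,0]]}}

```text
time_s: 15.65
position: [0.5609, -0.0743, 0.0203]
tcp_rot: [[0.993, -0.12, -0.002], [-0.12, -0.993, 0.001], [-0.002, -0.0, -1.0]]
force: [-3.8, 0.6, 2.0]
opening: 0.69
grasp_force: 2.1
```

>>> {"api": "send_rows", "payload": {"plan": [[80,0,0,0,0]]}}

```text
time_s: 15.73
position: [0.561, -0.0743, 0.0203]
tcp_rot: [[0.993, -0.12, -0.002], [-0.12, -0.993, 0.001], [-0.002, -0.0, -1.0]]
force: [-4.2, 0.6, 2.9]
opening: 0.682
grasp_force: 2.3
```

>>> {"api": "send_rows", "payload": {"plan": [[80,0,0,0,0]]}}

```text
time_s: 15.82
position: [0.561, -0.0743, 0.0203]
tcp_rot: [[0.993, -0.12, -0.002], [-0.12, -0.993, 0.001], [-0.002, -0.0, -1.0]]
force: [-4.8, 0.1, 2.4]
opening: 0.688
grasp_force: 2.5
```

>>> {"api": "send_rows", "payload": {"plan": [[80,0.0004,0,0,0],[80,0,0,0,0],[80,0,0,0,0]]}}

```text
time_s: 16.07
position: [0.561, -0.0743, 0.0203]
tcp_rot: [[0.993, -0.12, -0.003], [-0.12, -0.993, 0.001], [-0.003, -0.0, -1.0]]
force: [-6.6, 0.5, 1.9]
opening: 0.685
grasp_force: 2.9
```

>>> {"api": "send_rows", "payload": {"plan": [[80,0,0,0,0],[80,0,0,0,0]]}}

```text
time_s: 16.23
position: [0.5609, -0.0742, 0.0202]
tcp_rot: [[0.993, -0.12, -0.003], [-0.12, -0.993, 0.001], [-0.003, -0.0, -1.0]]
force: [-5.3, -0.1, 2.5]
opening: 0.686
grasp_force: 2.9
```

```bash
python3 -c "
from h import *
look();look()"
```

```text
[ 0.56098224 -0.07421407  0.0202588 ] [-4.85616482  1.0512931   2.24383556]
((642.3267822265625, -79.1827392578125), (102.6368179321289, 153.50320434570312), 82.78862762451172) ex,ey [np.float64(647.1889242374987), np.float64(-0.3125799252676984)]
[ 0.56095753 -0.0742269   0.02022983] [-6.33798944  1.32651589  3.52450684]
((642.3267822265625, -79.1827392578125), (102.6368179321289, 153.50320434570312), 82.78862762451172) ex,ey [np.float64(647.1889242374987), np.float64(-0.3125799252676984)]
```

I've held about 5.5 N for over 0.2 s and the print isn't moving, so it is against the far ruler. Next I'll back off, lift, go round to the button side and turn 90°.

>>> {"api": "send_rows", "payload": {"plan": [[80,-0.001,0,0,0],[80,-0.004,0,0,0],[80,-0.011,0,0,0],[80,0,0,-0.02,0],[80,0,0,-0.02,0],[80,0,0,-0.02,0],[80,0.0194,0.015,0,0],[80,0.0194,0.015,0,0],[80,0.0194,0.015,0,0],[80,0.0194,0.015,0,0],[80,0.0194,0.015,0,0]]}}

```text
time_s: 17.25
position: [0.637, -0.1605, 0.0813]
tcp_rot: [[0.993, -0.12, 0.006], [-0.12, -0.993, -0.002], [0.006, 0.001, -1.0]]
force: [0.4, 1.0, 0.6]
opening: 0.684
grasp_force: 0.0
```

>>> {"api": "send_rows", "payload": {"plan": [[80,0,0,0,-0.12],[80,0,0,0,-0.12],[80,0,0,0,-0.12],[80,0,0,0,-0.12],[80,0,0,0,-0.12],[80,0,0,0,-0.12],[80,0,0,0,-0.12],[80,0,0,0,-0.12],[80,0,0,0,-0.12],[80,0,0,0,-0.12],[80,0,0,0,-0.12],[80,0,0,0,-0.12],[80,0,0,0,-0.12],[80,0,0,0,0]]}}

```text
time_s: 18.42
position: [0.6358, -0.1596, 0.0809]
tcp_rot: [[0.129, 0.992, 0.005], [0.992, -0.129, -0.002], [-0.001, 0.005, -1.0]]
force: [-0.2, 0.2, 0.6]
opening: 0.688
grasp_force: 0.0
```

Run:
```python
from h import *
c=calibration("wrist");a,d=capture("wrist");s=read_state();print(s['position'],s['tcp_rot'][:,0],s['force'],s['joint_positions'])
f=dict(R=c['rotation'],t=c['xyz'],k=[c['fx'],c['fy'],c['cx'],c['cy']])
hsv=cv2.cvtColor(a,cv2.COLOR_BGR2HSV)
m=(hsv[...,0]>5)&(hsv[...,0]<22)&(hsv[...,1]>80)
n,l,st,ce=cv2.connectedComponentsWithStats(m.astype(np.uint8));k=1+np.argmax(st[1:,4])
q=np.array([fish((u,v),.046,f)[:2] for v,u in np.argwhere(l==k)])*1000
r=cv2.minAreaRect(q.astype(np.float32));print(r,cv2.boxPoints(r).round(1))
cv2.imwrite("pics/w3.png",a)
```

```text
[ 0.63557622 -0.15944134  0.08086066] [ 1.33155129e-01  9.91094820e-01 -8.77537094e-04] [ 0.55666862 -0.0588884   0.30251279] [-2.38441705e+01  4.05462944e+01  8.32261452e+01  2.09493956e-02
  5.59874589e+01 -1.62039996e+01]
((647.0951538085938, -78.21053314208984), (101.48841857910156, 149.1215057373047), 83.07232666015625) [[ 567.  -119.6]
 [ 715.  -137.6]
 [ 727.2  -36.8]
 [ 579.2  -18.8]]
```

View pics/w3.png

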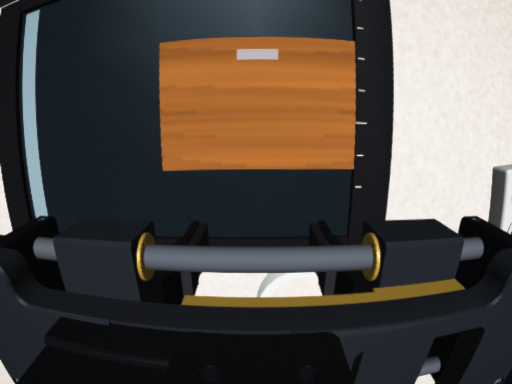

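The wrist view shows the print's right edge flush with the far ruler (column 355, yaw -6.93°), and its button-side edge at row ~170 with the fingers clear behind it. I'll correct the yaw slightly and lower.

>>> {"api": "send_rows", "payload": {"plan": [[80,0,0,0.012,-0.012],[80,0,0,0.012,0],[80,0,0,0.012,0],[80,0,0,0.012,0],[80,0,0,0.008,0],[80,0,0,0.003,0],[80,0,0,0,0]]}}

```text
time_s: 19.05
position: [0.6329, -0.1584, 0.0197]
tcp_rot: [[0.119, 0.993, -0.003], [0.993, -0.119, 0.001], [0.001, -0.003, -1.0]]
force: [-0.3, -0.4, 0.1]
opening: 0.687
grasp_force: 0.0
```

>>> {"api": "send_rows", "payload": {"plan": [[80,0,0,0,0]]}}

```text
time_s: 19.13
position: [0.6339, -0.1588, 0.0212]
tcp_rot: [[0.119, 0.993, -0.0], [0.993, -0.119, 0.0], [0.0, -0.0, -1.0]]
force: [0.6, -0.7, -0.3]
opening: 0.688
grasp_force: 0.0
```

>>> {"api": "send_rows", "payload": {"plan": [[80,0.004,0,0.0006,0],[80,0.005,0,0,0],[80,0.004,0,0,0],[80,0.003,0,0,0],[80,0.003,0,0,0],[80,0.003,0,0,0],[80,0.003,0.0001,0,0],[80,0.004,0.0001,0,0],[80,0.005,0.0001,0,0],[80,0.005,0.0001,0,0],[80,0.005,0.0001,0,0],[80,0.005,0.0001,0,0],[80,0.005,0,0,0],[80,0.005,0,0,0],[80,0.004,0,0,0],[80,0.003,0,0,0],[80,0.002,0,0,0],[80,0.001,0,0,0],[80,0.001,0,0,0],[80,0,0,0,0]]}}

```text
time_s: 20.8
position: [0.6428, -0.0893, 0.0209]
tcp_rot: [[0.119, 0.993, 0.0], [0.993, -0.119, 0.0], [0.0, 0.0, -1.0]]
force: [-0.3, -0.4, 1.2]
opening: 0.686
grasp_force: 0.0
```

```bash
cat >> h.py <<'E'
def wl():
    c=calibration("wrist");a,d=capture("wrist");s=read_state();print(s['position'],s['force'])
    f=dict(R=c['rotation'],t=c['xyz'],k=[c['fx'],c['fy'],c['cx'],c['cy']])
    hsv=cv2.cvtColor(a,cv2.COLOR_BGR2HSV)
    m=(hsv[...,0]>5)&(hsv[...,0]<22)&(hsv[...,1]>80);m[225:]=0
    n,l,st,ce=cv2.connectedComponentsWithStats(m.astype(np.uint8));k=1+np.argmax(st[1:,4])
    q=np.array([fish((u,v),.046,f)[:2] for v,u in np.argwhere(l==k)])*1000
    r=cv2.minAreaRect(q.astype(np.float32));t=np.radians(-6.93)
    print(r,"ex,ey",[r[0][0]*np.cos(t)+r[0][1]*np.sin(t),-r[0][0]*np.sin(t)+r[0][1]*np.cos(t)]);return a,f
E
python3 - <<'E'
from h import *
a,f=wl()
# hinge wall ticks: bright pixels on the frame, ahead of the print
g=cv2.cvtColor(a,cv2.COLOR_BGR2GRAY);t=np.radians(-6.93)
print(g[:150,258].tolist()[::2])
w=np.argwhere(cv2.threshold(g[:200,150:345],110,255,0)[1]>0)
print(len(w),w[:3])
for v in range(0,100,10):
    p=fish((258,v),.046,f)*1000;print(v,round(-p[0]*np.sin(t)+p[1]*np.cos(t),1),end='; ')
E
```

```text
[ 0.64278584 -0.08941295  0.0208695 ] [-0.48492416 -0.10550899 -0.47062608]
((652.9380493164062, -28.08159637451172), (100.65319061279297, 148.9825439453125), 83.30082702636719) ex,ey [np.float64(651.5561120929085), np.float64(50.904863170703834)]
[27, 24, 26, 25, 27, 27, 26, 29, 30, 30, 32, 19, 6, 42, 73, 72, 69, 70, 69, 69, 68, 99, 115, 116, 117, 116, 118, 118, 120, 126, 183, 186, 189, 189, 189, 188, 192, 141, 118, 123, 126, 128, 130, 133, 134, 131, 130, 128, 129, 129, 127, 129, 130, 132, 136, 134, 128, 117, 118, 116, 118, 120, 121, 123, 121, 124, 125, 124, 122, 120, 118, 117, 115, 113, 115]
28985 [[ 13 110]
 [ 13 111]
 [ 14  63]]
0 126.0; 10 119.8; 20 113.7; 30 107.8; 40 102.0; 50 96.3; 60 90.7; 70 85.1; 80 79.6; 90 74.2;
```

About 9 mm are left to the hinge ruler.

>>> {"api": "send_rows", "payload": {"plan": [[80,0.001,0,0,0],[80,0.001,0,0,0],[80,0.001,0,0,0],[80,0.001,0,0,0],[80,0.001,0,0,0],[80,0,0,0,0]]}}

```text
time_s: 21.35
position: [0.6434, -0.0842, 0.0209]
tcp_rot: [[0.119, 0.993, 0.0], [0.993, -0.119, 0.0], [0.0, 0.0, -1.0]]
force: [-0.1, -1.0, 0.3]
opening: 0.689
grasp_force: 0.0
```

>>> {"api": "send_rows", "payload": {"plan": [[80,0.0005,0,0,0],[80,0.0005,0,0,0],[80,0,0,0,0]]}}

```text
time_s: 21.6
position: [0.6435, -0.0833, 0.0208]
tcp_rot: [[0.119, 0.993, -0.0], [0.993, -0.119, 0.0], [0.0, -0.0, -1.0]]
force: [-0.1, 0.2, 0.2]
opening: 0.689
grasp_force: 0.0
```

```bash
python3 -c "
from h import *
wl()"
```

```text
[ 0.64344622 -0.0832808   0.02084416] [-0.7667295   0.36762687 -0.21503324]
((653.6266479492188, -22.014774322509766), (100.74115753173828, 148.92880249023438), 83.21268463134766) ex,ey [np.float64(651.5076777355465), np.float64(57.01044684475133)]
```

>>> {"api": "send_rows", "payload": {"plan": [[80,0.0005,0,0,0],[80,0.0005,0,0,0],[80,0,0,0,0]]}}

```text
time_s: 21.9
position: [0.6436, -0.0823, 0.0208]
tcp_rot: [[0.119, 0.993, -0.0], [0.993, -0.119, 0.0], [0.0, -0.0, -1.0]]
force: [-0.2, 0.1, 0.1]
opening: 0.685
grasp_force: 0.0
```

>>> {"api": "send_rows", "payload": {"plan": [[80,0.0005,0,0,0],[80,0,0,0,0]]}}

```text
time_s: 22.07
position: [0.6436, -0.0818, 0.0208]
tcp_rot: [[0.119, 0.993, -0.0], [0.993, -0.119, 0.0], [0.0, -0.0, -1.0]]
force: [0.7, -0.7, 0.7]
opening: 0.684
grasp_force: 0.0
```

>>> {"api": "send_rows", "payload": {"plan": [[80,0.0004,0,0,0],[80,0,0,0,0]]}}

```text
time_s: 22.23
position: [0.6437, -0.0814, 0.0208]
tcp_rot: [[0.119, 0.993, -0.0], [0.993, -0.119, 0.0], [0.0, -0.0, -1.0]]
force: [-0.2, -0.6, -0.2]
opening: 0.683
grasp_force: 0.0
```

>>> {"api": "send_rows", "payload": {"plan": [[80,0.0006,0,0,0],[80,0,0,0,0]]}}

```text
time_s: 22.4
position: [0.6437, -0.0808, 0.0208]
tcp_rot: [[0.119, 0.993, -0.0], [0.993, -0.119, 0.0], [0.0, -0.0, -1.0]]
force: [-0.0, -0.3, 0.7]
opening: 0.685
grasp_force: 0.0
```

>>> {"api": "send_rows", "payload": {"plan": [[80,0.0006,0,0,0],[80,0,0,0,0]]}}

```text
time_s: 22.57
position: [0.6438, -0.0802, 0.0208]
tcp_rot: [[0.119, 0.993, 0.0], [0.993, -0.119, 0.0], [0.0, -0.0, -1.0]]
force: [0.3, -0.2, 1.0]
opening: 0.689
grasp_force: 0.0
```

>>> {"api": "send_rows", "payload": {"plan": [[80,0.0006,0,0,0],[80,0,0,0,0]]}}

```text
time_s: 22.73
position: [0.6439, -0.0796, 0.0209]
tcp_rot: [[0.119, 0.993, 0.0], [0.993, -0.119, 0.0], [0.0, 0.0, -1.0]]
force: [-0.0, -0.3, 0.3]
opening: 0.689
grasp_force: 0.0
```

>>> {"api": "send_rows", "payload": {"plan": [[80,0.0005,0,0,0],[80,0,0,0,0]]}}

```text
time_s: 22.9
position: [0.6439, -0.0791, 0.0208]
tcp_rot: [[0.119, 0.993, -0.0], [0.993, -0.119, 0.0], [0.0, -0.0, -1.0]]
force: [-0.3, 0.3, 0.5]
opening: 0.684
grasp_force: 0.0
```

>>> {"api": "send_rows", "payload": {"plan": [[80,0.0005,0,0,0],[80,0,0,0,0]]}}

```text
time_s: 23.07
position: [0.644, -0.0786, 0.0209]
tcp_rot: [[0.119, 0.993, 0.0], [0.993, -0.119, 0.0], [0.0, 0.0, -1.0]]
force: [0.3, 0.1, 0.6]
opening: 0.688
grasp_force: 0.0
```

>>> {"api": "send_rows", "payload": {"plan": [[80,0.0005,0,0,0],[80,0,0,0,0]]}}

```text
time_s: 23.23
position: [0.644, -0.0784, 0.0209]
tcp_rot: [[0.119, 0.993, -0.0], [0.993, -0.119, -0.0], [-0.0, -0.0, -1.0]]
force: [0.2, -0.5, 0.1]
opening: 0.687
grasp_force: 0.4
```

```bash
python3 -c "
from h import *
wl()"
```

```text
[ 0.64399534 -0.07837469  0.02085726] [-0.26583793  0.34918056 -0.41880419]
((654.2288818359375, -17.121692657470703), (100.8895263671875, 148.9857635498047), 83.07535552978516) ex,ey [np.float64(651.5151291450751), np.float64(61.94044464511087)]
```

Contact is just starting. I'll press in gradually.

>>> {"api": "send_rows", "payload": {"plan": [[80,0.0005,0,0,0],[80,0,0,0,0],[80,0,0,0,0]]}}

```text
time_s: 23.53
position: [0.644, -0.0782, 0.0209]
tcp_rot: [[0.119, 0.993, -0.0], [0.993, -0.119, -0.001], [-0.001, -0.0, -1.0]]
force: [-0.5, -3.5, -0.3]
opening: 0.684
grasp_force: 1.5
```

>>> {"api": "send_rows", "payload": {"plan": [[80,0.0004,0,0,0],[80,0,0,0,0],[80,0,0,0,0]]}}

```text
time_s: 23.78
position: [0.6441, -0.0781, 0.0209]
tcp_rot: [[0.118, 0.993, -0.0], [0.993, -0.118, -0.001], [-0.001, -0.0, -1.0]]
force: [-2.4, -4.9, 0.3]
opening: 0.684
grasp_force: 2.6
```

>>> {"api": "send_rows", "payload": {"plan": [[80,0,0,0,0]]}}

```text
time_s: 23.87
position: [0.644, -0.0781, 0.0208]
tcp_rot: [[0.119, 0.993, -0.0], [0.993, -0.119, -0.001], [-0.001, -0.0, -1.0]]
force: [-1.0, -5.7, 0.1]
opening: 0.687
grasp_force: 2.6
```

>>> {"api": "send_rows", "payload": {"plan": [[80,0.0001,0,0,0],[80,0,0,0,0],[80,0,0,0,0],[80,0,0,0,0]]}}

```text
time_s: 24.2
position: [0.644, -0.0781, 0.0209]
tcp_rot: [[0.118, 0.993, -0.0], [0.993, -0.118, -0.001], [-0.001, -0.0, -1.0]]
force: [-2.3, -3.7, -0.5]
opening: 0.686
grasp_force: 2.7
```

```bash
python3 -c "
from h import *
wl();a,f=wl()
cv2.imwrite('pics/w4.png',a)
c=calibration('scene');a,d=look();P=cloud(d,c)
q=P[(P[...,2]>.1)&(P[...,2]<.285)&(d>0)];t=np.radians(-6.93)
ex=q[:,0]*np.cos(t)+q[:,1]*np.sin(t);ey=-q[:,0]*np.sin(t)+q[:,1]*np.cos(t)
m=(ex>.72)&(ex<.755)&(ey>.1)&(ey<.2);q=np.c_[ey[m],q[m][:,2]]
p=np.polyfit(q[:,1],q[:,0],1);print('lid',np.pi/2+np.arctan(p[0]),m.sum(),'y at z .05,.25:',np.polyval(p,[.05,.25]))
"
```

```text
[ 0.64405461 -0.0781398   0.02087921] [-2.06115822 -5.30272821  0.42695916]
((654.2144165039062, -17.20374298095703), (101.2060546875, 149.0213165283203), 83.16082763671875) ex,ey [np.float64(651.5106694078158), np.float64(61.85724841828198)]
[ 0.64405369 -0.0781266   0.02085587] [-1.56363528 -5.23853646  0.58223431]
((654.1915283203125, -17.20248794555664), (101.17725372314453, 149.03564453125), 83.17916107177734) ex,ey [np.float64(651.4877970100307), np.float64(61.85573267369978)]
[ 0.64403611 -0.07814619  0.02087896] [-1.27077892 -4.65366825 -0.80429021]
((684.6622924804688, -24.10037612915039), (102.58533477783203, 83.69542694091797), 83.86951446533203) ex,ey [np.float64(682.4960205900911), np.float64(59.518608458761165)]
lid 1.6978494693591484 699 y at z .05,.25: [0.12030231 0.14585056]
```

The print is held at about 5.4 N, square at 83.16°−90° ≈ -6.85°, with x unchanged, so it is home. I'll back off gently, lift and cross over the lid. The lid's top is at about 0.294; the tips will be at about 0.35.

>>> {"api": "send_rows", "payload": {"plan": [[80,-0.001,0,0,0],[80,-0.004,0,0,0],[80,-0.01,0,0,0],[80,0,0,-0.02,0],[80,0,0,-0.035,0],[80,0,0,-0.035,0],[80,0,0,-0.035,0],[80,0,0,-0.035,0],[80,0,0,-0.035,0],[80,0,0,-0.035,0],[80,0,0,-0.035,0],[80,0,0,-0.035,0],[80,0,0,-0.01,0],[80,0,0,0,0]]}}

```text
time_s: 25.52
position: [0.6445, -0.0927, 0.3354]
tcp_rot: [[0.118, 0.993, 0.009], [0.993, -0.118, -0.002], [-0.001, 0.009, -1.0]]
force: [-0.1, -0.3, -0.1]
opening: 0.684
grasp_force: 0.0
```

Run:
```python
from h import *
wl();s=read_state();print(s['joint_positions'])
c=calibration('scene');a,d=look();P=cloud(d,c)
print([onplane(p,0,c).round(3) for p in((372,174),(374,195),(333,158))])
q=P[(P[...,2]>.1)&(P[...,2]<.285)&(d>0)];t=np.radians(-6.93)
ex=q[:,0]*np.cos(t)+q[:,1]*np.sin(t);ey=-q[:,0]*np.sin(t)+q[:,1]*np.cos(t)
m=(ex>.60)&(ex<.73)&(ey>.1)&(ey<.2);q=np.c_[ey[m],q[m][:,2]]
p=np.polyfit(q[:,1],q[:,0],1);print('lid',np.pi/2+np.arctan(p[0]),m.sum(),'y at z .05,.25:',np.polyval(p,[.05,.25]))
```

```text
[ 0.64293723 -0.09227225  0.33217338] [-0.35639002  0.85855756 -0.88606047]
((654.1394653320312, -16.85051727294922), (102.0003662109375, 150.5578155517578), 83.23172760009766) ex,ey [np.float64(651.3936467833825), np.float64(62.19885021033491)]
[-1.80268468e+01  2.59066606e+01  6.84276237e+01  3.89991534e-02
  8.54779039e+01 -1.12184292e+01]
[ 0.64181608 -0.09194115  0.32987391] [ 0.31387856  0.20149252 -0.06245215]
((650.6246337890625, -18.73824691772461), (103.9141616821289, 152.0749053955078), 82.90763854980469) ex,ey [np.float64(648.058594278805), np.float64(60.69262205639516)]
[array([0.587, 0.546, 0.   ]), array([0.69 , 0.432, 0.   ]), array([0.405, 0.511, 0.   ])]
lid 1.6980912524075378 1760 y at z .05,.25: [0.11681402 0.14241142]
```

The print stayed home, the lid is at 1.70 rad, and the bystanders are well away. Crossing over now.

>>> {"api": "send_rows", "payload": {"plan": [[80,0.0303,-0.0105,0,0],[80,0.0303,-0.0105,0,0],[80,0.0303,-0.0105,0,0],[80,0.0303,-0.0105,0,0],[80,0.0303,-0.0105,0,0],[80,0.0303,-0.0105,0,0],[80,0.0303,-0.0105,0,0],[80,0,0,0,0],[80,0,0,0,0]]}}

```text
time_s: 26.37
position: [0.5928, 0.1287, 0.3279]
tcp_rot: [[0.115, 0.993, -0.006], [0.993, -0.115, -0.0], [-0.001, -0.005, -1.0]]
force: [0.2, -0.8, -0.4]
opening: 0.686
grasp_force: 0.0
```

>>> {"api": "send_rows", "payload": {"plan": [[80,0,0,0.015,0],[80,0,0,0.015,0],[80,0,0,0.015,0],[80,0,0,0.015,0],[80,0,0,0.013,0],[80,0,0,0,0],[80,0,0,0,0]]}}

```text
time_s: 26.95
position: [0.5938, 0.1258, 0.2558]
tcp_rot: [[0.12, 0.993, -0.004], [0.993, -0.12, -0.0], [-0.001, -0.004, -1.0]]
force: [0.2, -0.2, 0.6]
opening: 0.685
grasp_force: 0.0
```

Run:
```python
from h import *
a,d=capture("side");c=calibration("side");s=read_state();print(s['position'],s['force']);P=cloud(d,c);np.savez("sd.npz",a=a,d=d)
t=np.radians(-6.93);p=s['position'];print("tcp ex,ey",p[0]*np.cos(t)+p[1]*np.sin(t),-p[0]*np.sin(t)+p[1]*np.cos(t))
cv2.imwrite("pics/sd.png",cv2.resize(a[60:240,140:340],(800,600)[:1]+(720,)))
q=P[d>0];ex=q[:,0]*np.cos(t)+q[:,1]*np.sin(t);ey=-q[:,0]*np.sin(t)+q[:,1]*np.cos(t)
m=(ex>.42)&(ex<.5)&(ey>.1)&(ey<.23)&(q[:,2]>.1)&(q[:,2]<.28)
pf=np.polyfit(q[m,2],ey[m],1);print('outer face',pf,np.polyval(pf,[.1,.25,.28]),m.sum())
m=(abs(ex-(p[0]*np.cos(t)+p[1]*np.sin(t)))<.05)&(ey>.175)&(ey<.24)&(q[:,2]>.15)&(q[:,2]<.4)
print(np.histogram(q[m,2],np.arange(.24,.4,.008)))
```

```text
[0.59465712 0.1260944  0.25706823] [ 0.51633381 -0.45424113  0.77887611]
tcp ex,ey 0.575098604919769 0.19692251821493945
outer face [0.12331302 0.13048814] [0.14281944 0.1613164  0.16501579] 802
(array([ 0,  0,  0,  0,  3, 31, 36, 36, 33, 30, 26, 20, 10,  8, 27, 88, 72,
       42, 80, 71]), array([0.24 , 0.248, 0.256, 0.264, 0.272, 0.28 , 0.288, 0.296, 0.304,
       0.312, 0.32 , 0.328, 0.336, 0.344, 0.352, 0.36 , 0.368, 0.376,
       0.384, 0.392, 0.4  ]))
```

The outer face is at ey=0.161, the tips at about z=0.279, and the body starts about 70 mm above them. I'll lower 32 mm and start tipping slowly.

>>> {"api": "send_rows", "payload": {"plan": [[80,0,0,0.012,0],[80,0,0,0.012,0],[80,0,0,0.008,0],[80,0,0,0,0],[80,-0.005,0,0,0],[80,-0.006,0,0,0],[80,-0.006,0,0,0],[80,-0.003,0,0,0],[80,-0.002,0,0,0],[80,-0.002,0,0,0],[80,-0.002,0,0,0],[80,-0.002,0,0,0],[80,-0.002,0,0,0],[80,-0.002,0,0,0],[80,-0.002,0,0,0],[80,-0.002,0,0,0]]}}

```text
time_s: 28.33
position: [0.5902, 0.0913, 0.2258]
tcp_rot: [[0.119, 0.993, -0.0], [0.993, -0.119, -0.0], [-0.0, -0.0, -1.0]]
force: [-0.2, 1.6, 0.5]
opening: 0.689
grasp_force: 0.8
```

>>> {"api": "send_rows", "payload": {"plan": [[80,-0.002,0,0,0],[80,-0.002,0,0,0],[80,-0.002,0,0,0],[80,-0.002,0,0,0]]}}

```text
time_s: 28.67
position: [0.5892, 0.0833, 0.2258]
tcp_rot: [[0.119, 0.993, -0.0], [0.993, -0.119, -0.0], [-0.0, -0.0, -1.0]]
force: [0.1, 1.4, 0.7]
opening: 0.684
grasp_force: 0.7
```

```bash
cat >> h.py <<'E'
def lid():
    s=read_state();a,d=capture("side");c=calibration("side");P=cloud(d,c)
    t=np.radians(-6.93);p=s['position'];print(s['time_s'],"tcp ey",-p[0]*np.sin(t)+p[1]*np.cos(t),p[2],s['force'])
    q=P[d>0];ex=q[:,0]*np.cos(t)+q[:,1]*np.sin(t);ey=-q[:,0]*np.sin(t)+q[:,1]*np.cos(t)
    m=(ex>.42)&(ex<.5)&(ey>-.12)&(ey<.2)&(q[:,2]>.08)&(q[:,2]<.3)
    A=np.c_[ey[m],q[m,2]];
    if m.sum()<50: print("few",m.sum());return
    w=np.linalg.svd(A-A.mean(0),full_matrices=False)[2][0];w=w*np.sign(w[1]);print("lid",np.arctan2(w[1],-w[0]),m.sum(),A.max(0),A.min(0))
E
python3 -c "
from h import *
lid()"
```

```text
28.6667 tcp ey 0.15376953687239042 0.22578112180443483 [0.14225572 1.44968833 0.6995346 ]
lid 1.5830060789298224 1181 [0.14552832 0.2971908 ] [0.12686259 0.08002786]
```

The lid is moving at about 1.5 N and is now at 1.58 rad. Continuing.

>>> {"api": "send_rows", "payload": {"plan": [[80,-0.0025,0,0,0],[80,-0.0025,0,0,0],[80,-0.0025,0,0,0],[80,-0.0025,0,0,0],[80,-0.0025,0,0,0],[80,-0.0025,0,0,0],[80,-0.0025,0,0,0],[80,-0.0025,0,0,0],[80,-0.0025,0,0,0],[80,-0.0025,0,0,0],[80,-0.0025,0,0,0],[80,-0.0025,0,0,0],[80,-0.0025,0,0,0],[80,-0.0025,0,0,0],[80,-0.0025,0,0,0],[80,-0.0025,0,0,0],[80,-0.0025,0,0,0],[80,-0.0025,0,0,0]]}}

```text
time_s: 30.22
position: [0.5839, 0.0385, 0.2258]
tcp_rot: [[0.119, 0.993, -0.0], [0.993, -0.119, -0.0], [-0.0, -0.0, -1.0]]
force: [-0.6, 0.8, 0.6]
opening: 0.682
grasp_force: 0.4
```

```bash
python3 -c "
from h import *
lid()"
```

```text
30.2167 tcp ey 0.10869086824327986 0.2258130977688932 [-0.60504837  0.81125154  0.57948528]
lid 1.3686786410006953 1409 [0.13282657 0.29367259] [0.07552849 0.08037759]
```

>>> {"api": "send_rows", "payload": {"plan": [[80,-0.0025,0,0,0],[80,-0.0025,0,0,0],[80,-0.0025,0,0,0],[80,-0.0025,0,0,0],[80,-0.0025,0,0,0],[80,-0.0025,0,0,0],[80,-0.0025,0,0,0],[80,-0.0025,0,0,0],[80,-0.0025,0,0,0],[80,-0.0025,0,0,0]]}}

```text
time_s: 31.1
position: [0.5811, 0.0137, 0.2259]
tcp_rot: [[0.119, 0.993, 0.0], [0.993, -0.119, -0.0], [-0.0, 0.0, -1.0]]
force: [0.0, 0.3, -0.3]
opening: 0.685
grasp_force: 0.1
```

```bash
python3 -c "
from h import *
lid()
lid()"
```

```text
31.1 tcp ey 0.08367894053547142 0.22586351514912772 [ 0.04757411  0.26614062 -0.30791948]
lid 1.2499353001269502 1497 [0.12877126 0.28804863] [0.04798353 0.08033691]
31.15 tcp ey 0.08319577838928555 0.22586132882900448 [ 0.12791539 -0.61341498  0.05324527]
lid 1.2440716844328712 1495 [0.12937523 0.28707879] [0.04745026 0.08016402]
```

>>> {"api": "send_rows", "payload": {"plan": [[80,-0.0025,0,0,0],[80,-0.0025,0,0,0],[80,-0.0025,0,0,0],[80,-0.0025,0,0,0],[80,-0.0025,0,0,0],[80,0,0,0,0],[80,0.005,0,0,0],[80,0.01,0,0,0]]}}

```text
time_s: 31.87
position: [0.5815, 0.0161, 0.2259]
tcp_rot: [[0.12, 0.993, 0.0], [0.993, -0.12, -0.0], [-0.0, 0.0, -1.0]]
force: [0.3, 0.4, 0.6]
opening: 0.689
grasp_force: 0.0
```

```bash
python3 -c "
from h import *
lid()
lid()
lid()"
```

```text
31.8667 tcp ey 0.08618145840930833 0.22587767188823413 [0.34536162 0.41475187 0.62739893]
lid 1.131531693118779 1562 [0.12665221 0.27818931] [0.02153981 0.08010701]
31.9167 tcp ey 0.08884167039242125 0.22589655847057172 [ 0.17038664  0.89678678 -0.52604325]
lid 1.1143125010343875 1552 [0.12526794 0.27613209] [0.01729905 0.08008832]
31.9667 tcp ey 0.088198083345131 0.22586707722934923 [-0.41415786  0.34839433 -0.98853644]
lid 1.0930554373948143 1567 [0.12657312 0.27345501] [0.01319369 0.08024203]
```

The lid is now falling on its own, clear of the fingers. I'll retreat upward and wait.

>>> {"api": "send_rows", "payload": {"plan": [[80,0,0,-0.02,0],[80,0,0,-0.03,0],[80,0,0,-0.02,0],[80,0,0,0,0],[80,0,0,0,0],[80,0,0,0,0],[80,0,0,0,0],[80,0,0,0,0],[80,0,0,0,0],[80,0,0,0,0],[80,0,0,0,0],[80,0,0,0,0],[80,0,0,0,0],[80,0,0,0,0],[80,0,0,0,0],[80,0,0,0,0],[80,0,0,0,0],[80,0,0,0,0],[80,0,0,0,0],[80,0,0,0,0]]}}

```text
time_s: 33.68
position: [0.5814, 0.0165, 0.2959]
tcp_rot: [[0.119, 0.993, 0.0], [0.993, -0.119, -0.0], [-0.0, 0.0, -1.0]]
force: [1.2, -0.3, 0.2]
opening: 0.685
grasp_force: 0.0
```

>>> {"api": "send_rows", "payload": {"plan": [[80,0,0,0,0],[80,0,0,0,0],[80,0,0,0,0],[80,0,0,0,0],[80,0,0,0,0],[80,0,0,0,0],[80,0,0,0,0],[80,0,0,0,0],[80,0,0,0,0],[80,0,0,0,0],[80,0,0,0,0],[80,0,0,0,0],[80,0,0,0,0],[80,0,0,0,0],[80,0,0,0,0],[80,0,0,0,0],[80,0,0,0,0],[80,0,0,0,0],[80,0,0,0,0],[80,0,0,0,0]]}}

```text
time_s: 35.35
position: [0.5814, 0.0165, 0.2959]
tcp_rot: [[0.119, 0.993, -0.0], [0.993, -0.119, 0.0], [0.0, -0.0, -1.0]]
force: [-0.4, -0.6, 0.2]
opening: 0.684
grasp_force: 0.0
```

Run:
```python
from h import *
for n in("side","scene"):
    a,d=capture(n);c=calibration(n);P=cloud(d,c);t=np.radians(-6.93)
    q=P[d>0];ex=q[:,0]*np.cos(t)+q[:,1]*np.sin(t);ey=-q[:,0]*np.sin(t)+q[:,1]*np.cos(t)
    m=(ex>.42)&(ex<.74)&(ey>-.1)&(ey<.1)&(q[:,2]>.03)&(q[:,2]<.12)
    print(n,np.polyfit(ey[m],q[m,2],1),np.median(q[m,2]),m.sum())
print(read_state()['time_s'],read_state()['force'])
```

```text
side [-0.00090135  0.06569559] 0.06568088671560235 3311
scene [0.00065432 0.06673895] 0.06677494586406307 4131
35.45 [-0.12046083  0.21300439 -0.15380445]
```

The lid is flat and shut: its slope is about 0 and its top reads about 0.066 m, matching the expected 0.063 plus the usual 3 mm depth bias. Handing in.

```bash
python3 -c "
from rig import *
print(hand_in())"
```

```text
the job is handed in; nothing more can be done
None
```

I pressed the print snug against the far ruler, then the hinge ruler, at about 5.5 N each, left it square in the corner, and the tipped lid fell shut on its own; handed in at about 35 s, with no verdict returned.

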